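Turn the tinter carousel to the yellow tin

ROBOT

A 6-joint arm with a two-finger parallel gripper is mounted at the origin on the work surface. World frame = base frame: x ahead of the robot, y to its left, z up, the work surface at z = 0. Lengths are in mm, angles in rad, forces in N, time in s.
With the tool pointing down it reaches from about 350 to 775 mm from the base axis. Payload 7.3 kg.
Tool frame: the origin (TCP) lies on the centre line of the jaws, within the pads' length; the fingertips stand 22 mm ahead of it and the grasp point (between the pads) lies 3 mm ahead of it; z points along the fingers, y is the direction in which the jaws open and shut (so a half turn about z gives the same grasp; the last joint's range is limited). The gripper opens to 92 mm and grips with 3 to 60 N. Pads are 19 mm wide; open, the fingers measure 130 mm over their backs; the gripper's body (75 mm by 190 mm) begins 47 mm behind the grasp point.
Start: joints at [-1.39, 0.342, 1.524, -0, 1.275, -0.146], TCP at [168.555, -497.228, 214.241] pointing down, gripper open.
Joint ranges: [-2.53, 2.53], [-0.77, 2.02], [0.04, 2.7], [-1, 4.14], [0.28, 2.66], [-3.11, 3.11]. Speed limits (rad/s): [2.57, 2.57, 3.14, 3.14, 3.14, 3.14].

INTERFACE

Orientations are given as [roll, pitch, yaw] about the fixed x, y, z axes, in that order (R = Rz(yaw) Ry(pitch) Rx(roll)).
In Python, from plant import get_obs, capture, close_job gives the robot as it stands.
- The arm moves only by the tool carry_out, never from a script. Its arguments are lists of equal length, an entry for each row: "xyz": the shift along the tool's x, y, z scaled (see below), a list of three; "dr": the turn, a rotation vector about the tool's x, y, z scaled (see below), a list of three. A call has 1 to 8 rows; each row shifts and turns the commanded pose from where the row before left it, along the tool's axes as they then stand; what a row does not reach is not made up. The controller multiplies each number of a shift by 0.06 m and each number of a turn by 8 degrees. A row lasts 1/8 s, in which the tool goes at most 62.5 mm and 10.7 degrees, less where a joint would pass 70% of its speed; a pose out of reach is approached as far as the arm can. A call with a number of a shift or a turn outside -1 to 1 is refused whole. A call with a gripper value outside its range is refused whole. "gripper" is the gripper's target within -1 to 1 (fully open at 1, half-way at 0, shut at -1), set as the call begins (left out, the last holds). The fingers move at their own pace and stop on an object; the grip force is fixed at half the most. Time passes only in rows, so rows that do not move let the fingers close. It gives the time, the measured TCP pose, the force and the opening at its end, in the units of the state.
- get_obs(): the state, without advancing time (a new reading comes with each control period).
- capture(name): name is "scene" or "top"; returns a dict with "image" (420x560x3 uint8, blue, green, red), "fx", "fy", "cx", "cy" (pixels), "D" ([k1, k2, p1, p2, k3] as OpenCV has them; the pictures are not rectified), "pose" (4x4, takes a point from camera to world coordinates). Camera axes: x right, y up, looking along -z (the intrinsics and any distortion apply to the point x, -y, -z); pixel columns grow to the right and rows downward; lengths in mm; the calibration is good to about 2 mm. A picture is of the moment at which its call begins. There is no depth.
- close_job(): hands the job in, once; it reports no verdict.
The state is a dict: "time": time; "joint_positions": joint angles; "dq": joint speeds; "tau": joint torques, N m; "tool_pos": TCP position; "tcp_rot": TCP orientation; "contact_force": force on the tool from outside, world axes, zero at the start; "moment": the same for the moment, N m; "grip_width": finger opening in mm.
Only numpy, scipy, OpenCV 4.12 (cv2) and the standard library are available. Lean on these libraries where they do the work, as an engineer would, in place of code of your own. Each camera call takes 0.05 s, during which the arm holds its last target.

TASK

On the paint-mixing bench, push the rim or the rim pegs of the tinter carousel with your fingers to turn it until the tin with the yellow lid stands squarely in line behind the yellow pointer on the foot. Push only the tray and its pegs, not the tins: lift or pinch nothing, leave every tin standing in its well, and do not disturb the tin, cup and block on the bench around it. Then take the fingers away, with the carousel at rest.

Things in the scene. Friction and masses are not known exactly. Their poses are not given: they have to be found in the camera images.
- station: Fixed black foot, 200 mm across, under the carousel. Origin on the bench, on the turning axis. A flat tongue along the foot's own -x direction carries the yellow pointer: arrow tip 132 mm, outer end 188 mm from the axis, 7 mm above the bench, just outside the tray's edge.
- carousel: Grey round turning tray, 270 mm across, top face 36 mm above the bench. Origin on the axis at its underside, 20 mm up; z up; x, y turn with it. Five black wells (63 mm across, 10 mm high) lie 68 mm from the axis, 72 degrees apart, the yellow tin's on the tray's own -x. Turns either way without stops; needs 1.5 to 3 N at a peg; stops within a few degrees when not pushed.
- peg_far (a point): Half-way up one of five upright round black rubber push pegs on the tray's rim: 14 mm thick, 55 mm tall, tops 91 mm above the bench, 122 mm from the axis. Each stands midway between two wells: at 36, 108, 180 (this one), 252 and 324 degrees round the axis from the yellow tin.
- tin_yellow_mid (a point): Centre (half-way up) of the marked tin: white, with a yellow lid and yellow band, 52 mm across, 50 mm tall, standing loose in its well with about 2 mm of play; its foot is 36 mm and its top 86 mm above the bench. Its centre is 68 mm from the carousel's axis.
- tin1_mid (a point): Centre (half-way up) of another tin on the carousel: plain blue tin with a white paper band, bare steel lid; 52 mm across, 50 mm tall, loose in its well. Stands 72 degrees anticlockwise (seen from above) of the yellow-lidded tin.
- tin2_mid (a point): Centre (half-way up) of another tin on the carousel: white tin with a grey band, bare steel lid; 52 mm across, 50 mm tall, loose in its well. Stands 144 degrees anticlockwise (seen from above) of the yellow-lidded tin.
- tin3_mid (a point): Centre (half-way up) of another tin on the carousel: dark steel tin with a white paper band, bare steel lid; 52 mm across, 50 mm tall, loose in its well. Stands 216 degrees anticlockwise (seen from above) of the yellow-lidded tin.
- tin4_mid (a point): Centre (half-way up) of another tin on the carousel: blue tin with a dark steel band, bare steel lid; 52 mm across, 50 mm tall, loose in its well. Stands 288 degrees anticlockwise (seen from above) of the yellow-lidded tin.
- thinner_mid (a point): Bystander on the bench: blue tin with white paper band and red screw cap, 68 mm across, 103 mm tall; point on its axis 50 mm above its foot.
- cup_mid (a point): Bystander on the bench: open white plastic mixing cup, 76 mm across the rim, 85 mm tall; point half-way up its axis.
- block_mid (a point): Bystander on the bench: blue sanding block, 90 x 60 x 35 mm, lying flat; point at its centre.
Mind the look-alikes: they are no part of the job. Leave any green or red look-alike of the part that bears tin2_mid alone. Leave any turquoise look-alike of the part that bears tin1_mid alone.

How it is judged:
By the outcome, as a careful person would: the job done as asked, in the order asked, and still so for the second after the job is handed in, with the robot touching nothing.
It also fails if it takes over 51 s, if anything falls off the work surface, if the arm or the gripper's body presses on something with over 40 N, if the wrist force passes 120 N, or if a joint passes its speed limit or range.

## Working session

There is one attempt and no reset: what is moved stays moved. The work goes in short steps, Python scripts to look and compute and a tool call to move; the robot and the scene stay as the last step left them, time stands still between calls to the robot, and variables do not carry over. Pictures are saved under pics/ and viewed, and the job is handed in when it is done.

Besides the shell and the picture viewer there is one more tool, called after "Request:" by a JSON object that holds its "fn" and its "kwargs". carry_out: Moves the arm, as the interface text tells. Shifts and turns lie within -1 to 1; 1 stands for 0.06 m of shift or 8 degrees of turn. Its arguments: {"type":"object","properties":{"xyz":{"type":"array"},"dr":{"type":"array"},"gripper":{"type":"number"}},"required":["xyz","dr"]}

```bash
mkdir -p pics; ls; cat > h.py <<'E'
import numpy as np, cv2, pickle
from plant import get_obs, capture, close_job
def snap(n,tag):
    c=capture(n); cv2.imwrite(f'pics/{tag}.png',c['image']); pickle.dump(c,open(f'pics/{tag}.pkl','wb')); return c
def load(tag): return pickle.load(open(f'pics/{tag}.pkl','rb'))
def ray(c,uv):
    K=np.array([[c['fx'],0,c['cx']],[0,c['fy'],c['cy']],[0,0,1.]])
    p=cv2.undistortPoints(np.array([[uv]],float),K,np.array(c['D'],float))[0,0]
    T=np.array(c['pose']); d=T[:3,:3]@np.array([p[0],-p[1],-1.]); return T[:3,3],d
def onz(c,uv,z):
    o,d=ray(c,uv); return o+d*(z-o[2])/d[2]
def tri(c1,u1,c2,u2):
    o1,d1=ray(c1,u1);o2,d2=ray(c2,u2)
    s=np.linalg.lstsq(np.c_[d1,-d2],o2-o1,rcond=None)[0]
    a=o1+d1*s[0];b=o2+d2*s[1]; return (a+b)/2,np.linalg.norm(a-b)
def proj(c,P):
    K=np.array([[c['fx'],0,c['cx']],[0,c['fy'],c['cy']],[0,0,1.]])
    T=np.array(c['pose']);q=T[:3,:3].T@(np.array(P,float)-T[:3,3]); q=q*[1,-1,-1]
    return cv2.projectPoints(q.reshape(1,1,3),np.zeros(3),np.zeros(3),K,np.array(c['D'],float))[0][0,0]
E
python3 - <<'E'
from h import *
for n in('scene','top'):
    c=snap(n,n+'0'); print(n,c['fx'],c['D'],np.round(c['pose'],3).tolist())
o=get_obs();print({k:np.round(v,3).tolist() for k,v in o.items()})
E
```

```text
pics
scene 474.4255870662849 [-0.13419464  0.          0.          0.          0.        ] [[0.341, -0.679, 0.651, 1201.756], [0.94, 0.25, -0.232, -229.227], [-0.005, 0.691, 0.723, 810.43], [0.0, 0.0, 0.0, 1.0]]
top 528.5831612948649 [-0.00190034  0.          0.          0.          0.        ] [[0.006, 0.991, -0.134, 381.315], [-1.0, 0.006, 0.005, 44.552], [0.006, 0.134, 0.991, 1228.573], [0.0, 0.0, 0.0, 1.0]]
{'time': 0.1, 'joint_positions': [-1.39, 0.343, 1.525, -0.0, 1.275, -0.146], 'dq': [-0.001, -0.004, -0.002, 0.001, 0.002, 0.001], 'tau': [0.002, -43.2, -24.469, 0.072, 0.053, -0.0], 'tool_pos': [168.473, -496.834, 213.65], 'tcp_rot': [-3.14, -0.0, 0.327], 'contact_force': [-0.171, -0.315, 0.808], 'moment': [-0.005, 0.009, 0.013], 'grip_width': 91.83}
```

View pics/scene0.png

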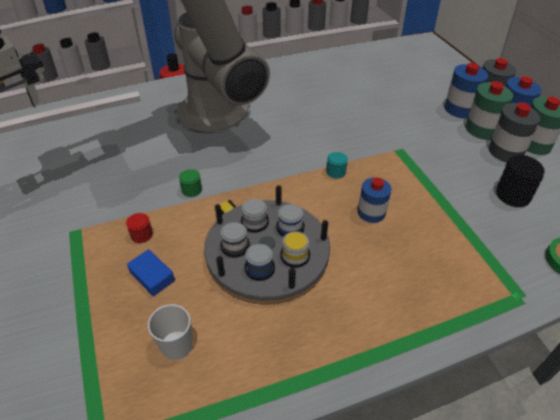

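View pics/top0.png

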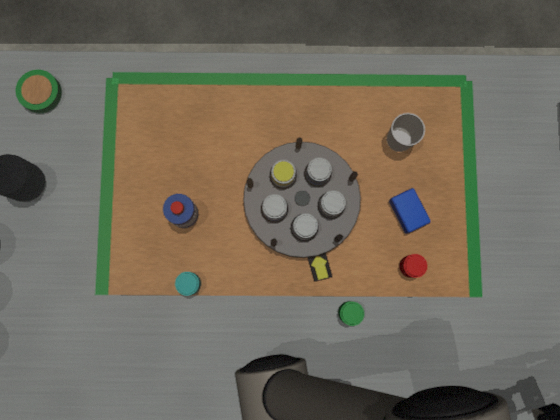

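The carousel is at top (302,199) and scene (267,248). The yellow-lidded tin is at top (283,172) and scene (295,245). The yellow pointer is at top (320,267) and scene (227,208). The other candidates are the bare-lidded tins on the tray, and the red (414,265), green (351,313) and turquoise (188,284) look-alikes on the bench. None of these has a yellow lid. Next: measure, with a close crop.

```bash
cat > m.py <<'E'
from h import *
def blobs(c,lo,hi,roi,amin=15):
    hsv=cv2.cvtColor(c['image'],cv2.COLOR_BGR2HSV); m=cv2.inRange(hsv,lo,hi)
    k=np.zeros_like(m); x0,y0,x1,y1=roi; k[y0:y1,x0:x1]=m[y0:y1,x0:x1]
    n,l,s,ce=cv2.connectedComponentsWithStats(k)
    return [(s[i,4],ce[i].round(1),l==i) for i in range(1,n) if s[i,4]>=amin]
E
python3 - <<'E'
from m import *
t=load('top0'); s=load('scene0')
for nm,c,roi in(('top',t,(230,130,380,290)),('scene',s,(190,170,350,310))):
    print(nm,'yellow',[(b[0],b[1]) for b in blobs(c,(22,110,90),(38,255,255),roi)])
    print(nm,'dark',[(b[0],b[1]) for b in blobs(c,(0,0,0),(180,255,38),roi,8)])
a=cv2.resize(t['image'][125:290,225:385],None,fx=3.6,fy=3.6,interpolation=cv2.INTER_CUBIC);cv2.imwrite('pics/ct.png',a)
a=cv2.resize(s['image'][170:310,190:345],None,fx=4,fy=4,interpolation=cv2.INTER_CUBIC);cv2.imwrite('pics/cs.png',a)
E
```

```text
top yellow [(np.int32(304), array([283.1, 170.9])), (np.int32(258), array([319.8, 267.3]))]
top dark [(np.int32(24), array([337.9, 238.1])), (np.int32(10), array([321.9, 254.2])), (np.int32(8), array([311. , 257.2]))]
scene yellow [(np.int32(99), array([226. , 206.7])), (np.int32(316), array([295.4, 240.6])), (np.int32(88), array([295.2, 256.4]))]
scene dark [(np.int32(56), array([278.2, 195.9])), (np.int32(77), array([218.9, 214.3])), (np.int32(38), array([257.6, 229.1])), (np.int32(79), array([323.7, 230.6])), (np.int32(22), array([279.5, 231.4])), (np.int32(89), array([233.8, 252.8])), (np.int32(88), array([220.2, 266.3])), (np.int32(157), array([292.3, 272.9])), (np.int32(86), array([261.8, 274. ]))]
```

View pics/ct.png

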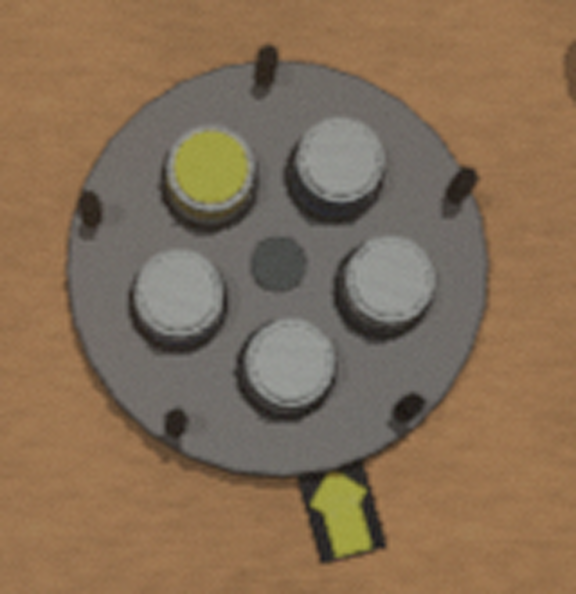

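View pics/cs.png

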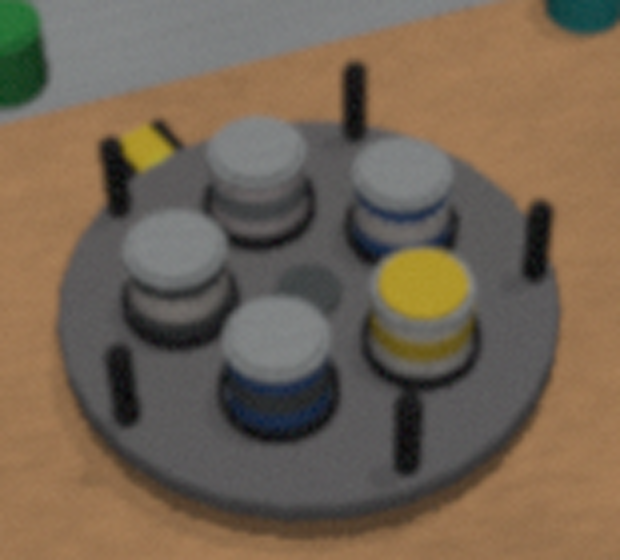

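The crops confirm one tin with a yellow lid and band, top (283,171) and scene (295,241). The five pegs and the pointer arrow are clear in both views.

```bash
cat >> m.py <<'E'
def yl(c,rois):
    out=[]
    for r in rois:
        b=max(blobs(c,(22,110,90),(38,255,255),r),key=lambda b:b[0]); out.append(b[1])
    return out
E
python3 - <<'E'
from m import *
t=load('top0'); s=load('scene0')
f=lambda x:225+x/3.6; g=lambda y:125+y/3.6; F=lambda x:190+x/4; G=lambda y:170+y/4
T=lambda p:(f(p[0]),g(p[1])); S=lambda p:(F(p[0]),G(p[1]))
print('lid',tri(t,(283.1,170.9),s,(295.4,240.6)), onz(t,(283.1,170.9),86), onz(s,(295.4,240.6),86))
tins={'y':((211,168),(424,284)),'A':((341,160),(276,337)),'B':((390,280),(176,248)),'C':((291,361),(257,154)),'D':((180,292),(402,176))}
P=[]
for k,(a,b) in tins.items():
    p,e=tri(t,T(a),s,S(b)); P.append(p); print(k,p.round(1),round(e,1),onz(t,T(a),86)[:2].round(1),onz(s,S(b),86)[:2].round(1))
P=np.array(P); print('mean',P.mean(0))
print('hub',tri(t,T((278,264)),s,S((309,290))))
pegs={'1':((267,53),(408,403)),'2':((467,176),(118,352)),'3':((411,403),(112,146)),'4':((176,418),(354,70)),'5':((88,203),(540,208))}
Q=[]
for k,(a,b) in pegs.items():
    p,e=tri(t,T(a),s,S(b)); Q.append(p); print(k,p.round(1),round(e,1))
Q=np.array(Q);print(Q.mean(0))
# tray circle from top: non-orange
hsv=cv2.cvtColor(t['image'],cv2.COLOR_BGR2HSV)
# radial edge samples
cx,cy=T((278,268)); pts=[]
sat=cv2.GaussianBlur(hsv[...,1],(3,3),0).astype(float)
for a in np.arange(0,360,3):
    r=np.arange(50,66,.25); x=cx+r*np.cos(np.radians(a));y=cy+r*np.sin(np.radians(a))
    v=cv2.remap(sat.astype(np.float32),x.astype(np.float32)[None],y.astype(np.float32)[None],1)[0]
    i=np.argmax(v>75)
    if i>0: pts.append(onz(t,(x[i],y[i]),36)[:2])
pts=np.array(pts)
for _ in range(5):
    A=np.c_[2*pts,np.ones(len(pts))]; z=np.linalg.lstsq(A,(pts**2).sum(1),rcond=None)[0]
    R=np.sqrt(z[2]+z[0]**2+z[1]**2); d=np.abs(np.hypot(*(pts-z[:2]).T)-R); pts=pts[d<max(2,2*np.median(d))]
print('circ',z[:2],R,len(pts))
# pointer
b=[b for b in blobs(t,(22,110,90),(38,255,255),(230,240,380,290))][0]
pz=np.array([onz(t,(x,y),7)[:2] for y,x in np.argwhere(b[2])]); m=pz.mean(0); w,v=np.linalg.eigh(np.cov(pz.T)); print('arrow',m,v[:,1],w)
for c in (z[:2],P.mean(0)[:2],Q.mean(0)[:2]):
    print('ptr ang',np.degrees(np.arctan2(*(m-c)[::-1])),np.hypot(*(m-c)),'yel',np.degrees(np.arctan2(*(P[0,:2]-c)[::-1])))
    print(' pegs',[(round(np.degrees(np.arctan2(*(q[:2]-c)[::-1])),1),round(np.hypot(*(q[:2]-c)))) for q in Q],[round(np.degrees(np.arctan2(*(q[:2]-c)[::-1])),1) for q in P])
print('axis dir',np.degrees(np.arctan2(-v[1,1],-v[0,1])))
for n,u,h in(('red thinner',(178,208),103),('block',(410,211),35),('cup',(408,128),85),('red',(414,265),50),('green',(351,313),50),('turq',(188,284),50)): print(n,onz(t,u,h).round())
E
```

```text
lid (array([634.79689088,  16.54634232,  84.03462902]), np.float64(0.4023368983188482)) [634.43214952  16.78277251  86.        ] [636.27095816  15.68940372  86.        ]
y [634.1  16.7  81.8] 2.4 [632.7  15.6] [637.7  16.4]
A [639.8 -63.6  80.6] 2.1 [638.3 -64.1] [644.3 -63.9]
B [565.4 -93.1  79. ] 2.5 [564.  -93.4] [571.9 -93.2]
C [515.2 -32.6  78.4] 2.2 [514.  -33.1] [522.7 -33.6]
D [557.2  35.   78.2] 1.8 [555.7  34.3] [564.4  33.1]
mean [582.3400685  -27.50659346  79.61074427]
hub (array([581.97207443, -27.13673084,  37.09698925]), np.float64(2.460587979334362))
1 [705.  -18.6  87.9] 0.2
2 [ 628.5 -140.1   88.5] 1.7
3 [ 489.1 -105.1   85.2] 0.9
4 [479.2  36.9  86.1] 1.2
5 [610.5  91.3  86.3] 1.2
[582.47178501 -27.11413478  86.77157762]
circ [581.76216903 -26.92225947] 134.05123818937233 107
arrow [425.93898442 -70.3292039 ] [-0.96260325 -0.27091509] [ 63.53907833 206.87389077]
ptr ang -164.43400384603703 161.75607464800382 yel 39.82080097602349
 pegs [(np.float64(3.9), 124), (np.float64(-67.6), 122), (np.float64(-139.8), 121), (np.float64(148.1), 121), (np.float64(76.3), 122)] [n
[... 175 characters left out ...]
float64(4.2), 123), (np.float64(-67.7), 122), (np.float64(-140.2), 121), (np.float64(148.0), 122), (np.float64(76.6), 122)] [np.float64(40.5), np.float64(-32.1), np.float64(-104.5), np.float64(-175.7), np.float64(111.9)]
ptr ang -164.56640807977269 162.38860754184802 yel 40.33036004447244
 pegs [(np.float64(4.0), 123), (np.float64(-67.8), 122), (np.float64(-140.1), 122), (np.float64(148.2), 121), (np.float64(76.7), 122)] [np.float64(40.3), np.float64(-32.5), np.float64(-104.5), np.float64(-175.4), np.float64(112.1)]
axis dir 15.718727192510785
red thinner [548. 243. 103.]
block [ 554. -275.   35.]
cup [ 735. -262.   85.]
red [ 431. -276.   50.]
green [ 325. -134.   50.]
turq [386. 225.  50.]
```

Estimates:
- The axis is at (582,-27).
- The yellow tin is at 40° and the pointer at 195.5°, so the tray must turn about +155° anticlockwise.

I'll push the peg at -68° with shut fingers, following an arc of radius 128 mm with the fingertips near z=60.

Request:
{"fn": "carry_out", "kwargs": {"xyz": [[0.71,-0.26,0],[0.71,-0.26,0],[0.71,-0.26,0],[0.71,-0.26,0],[0.71,-0.26,0],[0.71,-0.26,0],[0.71,-0.26,0],[0.71,-0.26,0]], "dr": [[0,0,0],[0,0,0],[0,0,0],[0,0,0],[0,0,0],[0,0,0],[0,0,0],[0,0,0]], "gripper": -1}}

```text
time: 1.1
tool_pos: [452.2, -268.4, 213.9]
tcp_rot: [-3.141, 0.0, 0.327]
contact_force: [1.0, -0.7, 0.2]
grip_width: 16.6
```

Request:
{"fn": "carry_out", "kwargs": {"xyz": [[0.71,-0.26,0],[0.71,-0.26,0],[0.71,-0.26,0],[0.71,-0.26,0],[0,0,0],[0,0,0],[0,0,0]], "dr": [[0,0,0],[0,0,0],[0,0,0],[0,0,0],[0,0,0.86],[0,0,0.86],[0,0,0]]}}

```text
time: 1.98
tool_pos: [592.5, -155.6, 213.7]
tcp_rot: [-3.141, 0.001, 0.088]
contact_force: [-0.1, -0.1, 0.5]
grip_width: 0.7
```

Request:
{"fn": "carry_out", "kwargs": {"xyz": [[0,0,0.5],[0,0,0.6],[0,0,0.6],[0,0,0.5],[0,0,0]], "dr": [[0,0,0],[0,0,0],[0,0,0],[0,0,0],[0,0,0]]}}

```text
time: 2.6
tool_pos: [590.8, -155.3, 79.8]
tcp_rot: [-3.139, 0.005, 0.088]
contact_force: [-0.1, -0.3, 0.5]
grip_width: 0.5
```

```bash
python3 - <<'E'
from h import *
s=snap('scene','s1');t=snap('top','t1')
o=get_obs();print(o['tool_pos'],o['contact_force'])
a=cv2.resize(s['image'][140:310,180:380],None,fx=3.5,fy=3.5);cv2.imwrite('pics/c1.png',a)
for d in(2,3,4): r=np.radians(d);print(d,128*np.sin(r)/60,128*(1-np.cos(r))/60,-d/8)
E
```

```text
[ 593.01583929 -156.15998956   83.04771171] [ 0.4025044  -0.32003678  0.04259263]
2 0.07445225963200207 0.0012995690259290408 -0.25
3 0.11165003998494685 0.002923659190242489 -0.375
4 0.148813810654134 0.0051966927790417115 -0.5
```

View pics/c1.png

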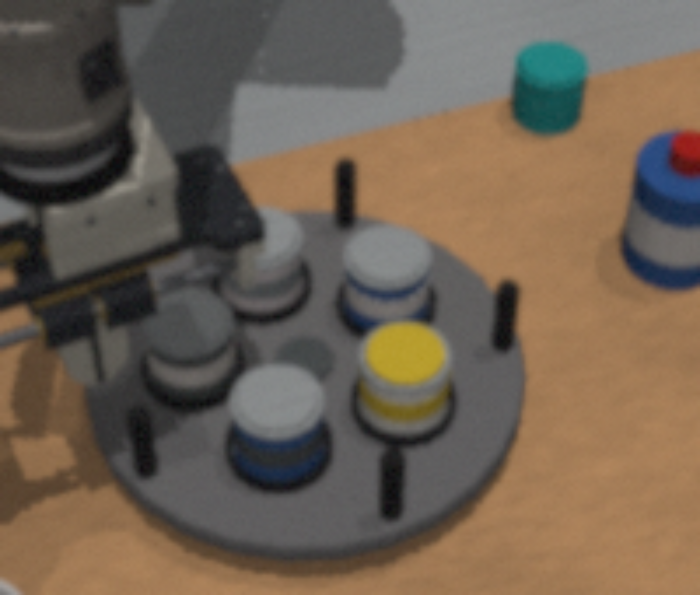

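The shut fingers are behind the peg, on its clockwise side, clear of the tins. Starting the push.

Request:
{"fn": "carry_out", "kwargs": {"xyz": [[0.074,-0.001,0],[0.074,-0.001,0],[0.074,-0.001,0],[0.074,-0.001,0],[0.074,-0.001,0],[0.074,-0.001,0],[0.074,-0.001,0],[0.074,-0.001,0]], "dr": [[0,0,-0.25],[0,0,-0.25],[0,0,-0.25],[0,0,-0.25],[0,0,-0.25],[0,0,-0.25],[0,0,-0.25],[0,0,-0.25]]}}

```text
time: 3.7
tool_pos: [627.4, -147.9, 82.2]
tcp_rot: [3.142, 0.0, 0.368]
contact_force: [-0.1, 1.1, -0.2]
grip_width: 0.5
```

Request:
{"fn": "carry_out", "kwargs": {"xyz": [[0.112,-0.003,0],[0.112,-0.003,0],[0.112,-0.003,0],[0.112,-0.003,0],[0.112,-0.003,0],[0.112,-0.003,0],[0.112,-0.003,0],[0.112,-0.003,0]], "dr": [[0,0,-0.375],[0,0,-0.375],[0,0,-0.375],[0,0,-0.375],[0,0,-0.375],[0,0,-0.375],[0,0,-0.375],[0,0,-0.375]]}}

```text
time: 4.7
tool_pos: [672.2, -118.7, 82.2]
tcp_rot: [-3.142, 0.0, 0.788]
contact_force: [-0.7, 0.7, -0.7]
grip_width: 0.2
```

```bash
cat > st.py <<'E'
from m import *
import sys
k=sys.argv[1]
s=snap('scene','s'+k);t=snap('top','t'+k)
o=get_obs();p=np.array(o['tool_pos']);d=p[:2]-[582,-27.1]
print(o['time'],p.round(1),np.round(o['contact_force'],1),'r',np.hypot(*d),'phi',np.degrees(np.arctan2(d[1],d[0])),'yaw',np.degrees(o['tcp_rot']).round(2),'j6',o['joint_positions'][5])
cv2.imwrite(f'pics/c{k}.png',np.hstack([cv2.resize(s['image'][140:310,180:380],None,fx=2.0,fy=2.0),cv2.resize(t['image'][115:285,205:400],None,fx=2,fy=2)]))
E
python3 st.py 2
```

```text
4.8 [ 672.4 -118.4   82.1] [ 0.9  0.5 -0.5] r 128.46095810941299 phi -45.303011416884615 yaw [ 1.7999e+02 -1.0000e-02  4.5080e+01] j6 0.49754623378291646
```

View pics/c2.png

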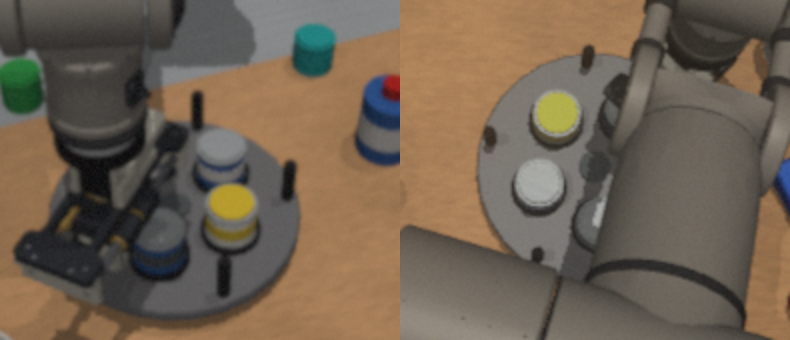

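```bash
python3 - <<'E'
from m import *
s=load('s2');t=load('t2')
print([(b[0],b[1]) for b in blobs(t,(22,110,90),(38,255,255),(230,130,380,290))],[(b[0],b[1]) for b in blobs(s,(22,110,90),(38,255,255),(190,170,350,310))])
cv2.imwrite('pics/d2.png',cv2.resize(s['image'][170:320,180:340],None,fx=4,fy=4,interpolation=cv2.INTER_CUBIC))
E
```

```text
[(np.int32(304), array([283.1, 171. ]))] [(np.int32(316), array([295.4, 240.6])), (np.int32(94), array([295.3, 256.3]))]
```

View pics/d2.png

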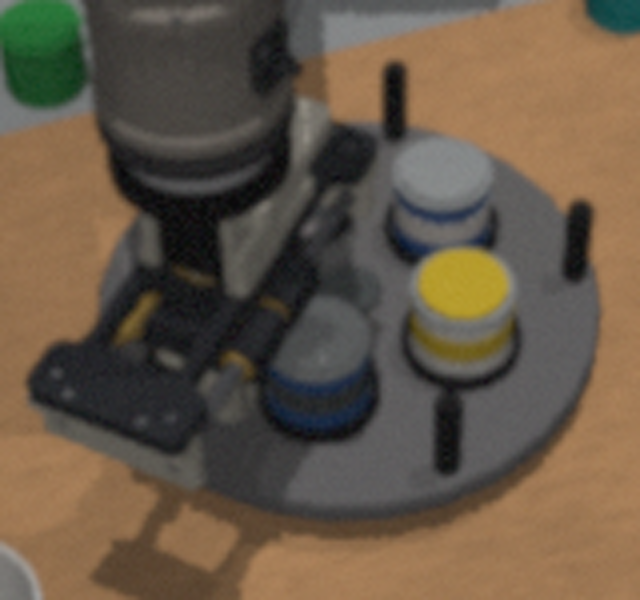

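```bash
python3 - <<'E'
from m import *
for k,p in(('1',(592.5,-155.6)),('2',(672.4,-118.4))):
    s=load('s'+k);im=s['image'].copy()
    im=cv2.resize(im[170:320,180:340],None,fx=4,fy=4,interpolation=cv2.INTER_CUBIC)
    for P,col in (((*p,60),(0,0,255)),((*p,82),(0,255,0)),((*p,126),(255,255,0)),((628.5,-140,91),(255,0,255)),((628.5,-140,36),(255,0,255))):
        u=proj(s,P); cv2.circle(im,(int((u[0]-180)*4),int((u[1]-170)*4)),4,col,-1); print(k,P,u.round(1))
    cv2.imwrite(f'pics/e{k}.png',im)
a=cv2.imread('pics/e1.png');b=cv2.imread('pics/e2.png');cv2.imwrite('pics/e.png',cv2.resize(np.hstack([a,b]),(800,375)))
E
```

```text
1 (592.5, -155.6, 60) [208.3 255.6]
1 (592.5, -155.6, 82) [207.1 248.7]
1 (592.5, -155.6, 126) [204.6 234.2]
1 (628.5, -140, 91) [219.  257.2]
1 (628.5, -140, 36) [221.5 274.1]
2 (672.4, -118.4, 60) [237.3 280.9]
2 (672.4, -118.4, 82) [236.6 274.2]
2 (672.4, -118.4, 126) [235.  259.8]
2 (628.5, -140, 91) [219.  257.2]
2 (628.5, -140, 36) [221.5 274.1]
```

View pics/e.png

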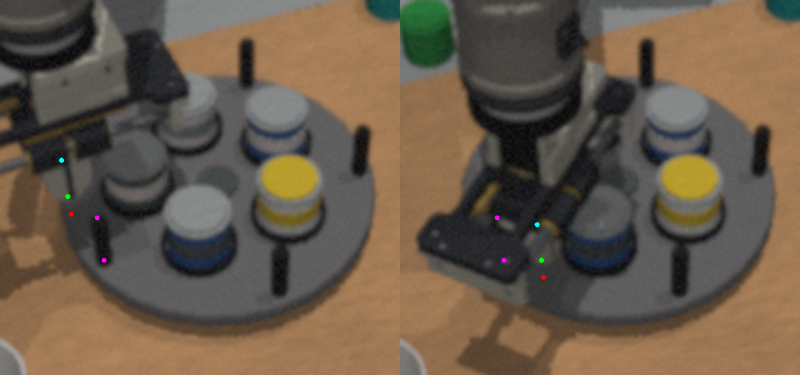

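```bash
python3 - <<'E'
from m import *
s=load('s1');a=cv2.resize(s['image'][205:285,175:255],None,fx=7,fy=7,interpolation=cv2.INTER_CUBIC)
cv2.imwrite('pics/f1.png',a)
o=get_obs();print(o['moment'],o['contact_force'])
E
```

```text
[-0.06679104 -0.02137207  0.09432809] [ 0.92992576  0.53039111 -0.47968452]
```

View pics/f1.png

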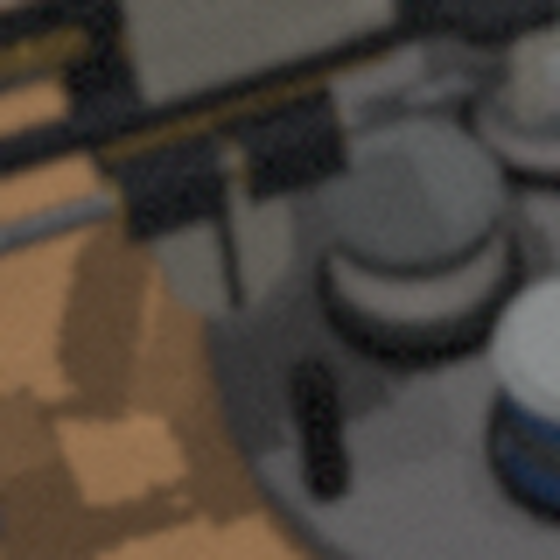

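The tray has not turned: the yellow lid is still at top (283,171). The fingers passed the peg with almost no force. In the scene view the fingertip stands higher than expected, at (208,249) against a predicted (208,256), so it probably went over the peg. I'll lower a little, watch the force, and check the tip again.

Request:
{"fn": "carry_out", "kwargs": {"xyz": [[0,0,0.1],[0,0,0.1],[0,0,0.1],[0,0,0]], "dr": [[0,0,0],[0,0,0],[0,0,0],[0,0,0]]}}

```text
time: 5.3
tool_pos: [671.4, -119.0, 63.3]
tcp_rot: [-3.14, 0.001, 0.784]
contact_force: [-0.1, -0.3, -0.8]
grip_width: 0.6
```

```bash
python3 - <<'E'
from m import *
s=snap('scene','s3');o=get_obs();p=o['tool_pos'];print(p,o['contact_force'])
cv2.imwrite('pics/g3.png',cv2.resize(s['image'][180:310,185:315],None,fx=4.5,fy=4.5,interpolation=cv2.INTER_CUBIC))
for z in(45,64,80):print(z,(proj(s,(p[0],p[1],z))-[185,180])*4.5)
E
```

```text
[ 671.71292793 -118.99479493   63.81813971] [ 0.3251513  -0.24525477 -0.31153771]
45 [235.78493457 473.49136509]
64 [232.94734666 447.88180868]
80 [230.49406684 425.68066838]
```

View pics/g3.png

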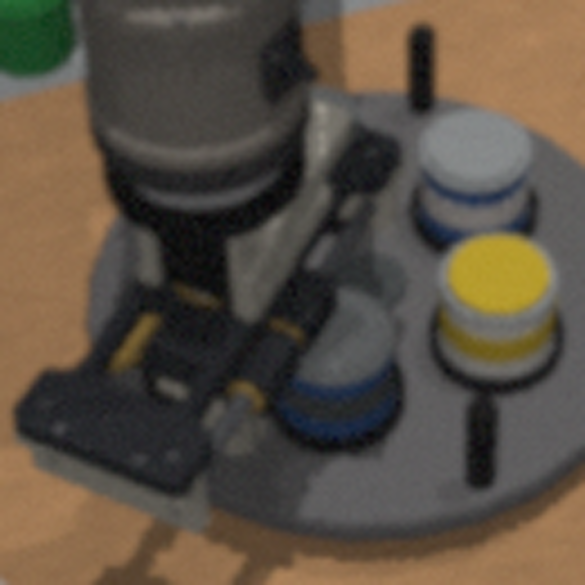

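Request:
{"fn": "carry_out", "kwargs": {"xyz": [[0.149,-0.005,0],[0.149,-0.005,0],[0.149,-0.005,0],[0.149,-0.005,0],[0.149,-0.005,0],[0.149,-0.005,0],[0.149,-0.005,0],[0.149,-0.005,0]], "dr": [[0,0,-0.5],[0,0,-0.5],[0,0,-0.5],[0,0,-0.5],[0,0,-0.5],[0,0,-0.5],[0,0,-0.5],[0,0,-0.5]]}}

```text
time: 6.35
tool_pos: [706.6, -57.0, 64.5]
tcp_rot: [3.141, 0.0, 1.345]
contact_force: [-0.0, 0.3, 0.1]
grip_width: 0.6
```

```bash
python3 st.py 4
```

```text
6.45 [706.6 -56.4  64.5] [ 0.8  1.2 -0.3] r 127.98800889630644 phi -13.21858111802248 yaw [ 1.7997e+02 -1.0000e-02  7.7050e+01] j6 0.03837066728173629
```

View pics/c4.png

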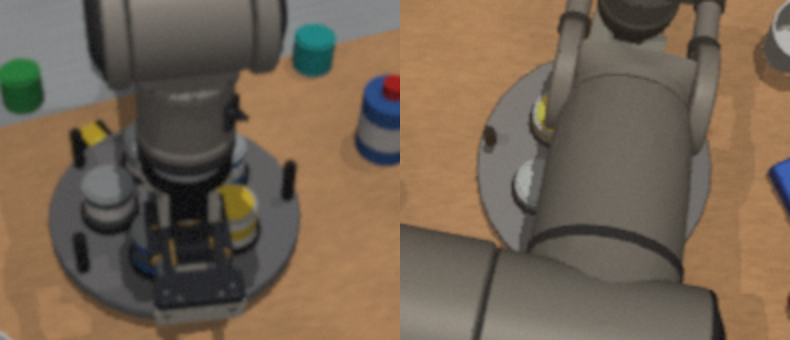

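Request:
{"fn": "carry_out", "kwargs": {"xyz": [[0.074,-0.001,0],[0.074,-0.001,0],[0.074,-0.001,0],[0.074,-0.001,0],[0.074,-0.001,0],[0.074,-0.001,0],[0.074,-0.001,0],[0.074,-0.001,0]], "dr": [[0,0,-0.25],[0,0,-0.25],[0,0,-0.25],[0,0,-0.25],[0,0,-0.25],[0,0,-0.25],[0,0,-0.25],[0,0,-0.25]]}}

```text
time: 7.45
tool_pos: [709.6, -21.8, 64.2]
tcp_rot: [3.141, 0.0, 1.625]
contact_force: [-0.1, -1.8, -0.9]
grip_width: 0.4
```

```bash
python3 st.py 5
```

```text
7.55 [709.5 -21.1  64.2] [ 0.6 -0.3  0.1] r 127.63452783561328 phi 2.6905521848064278 yaw [-1.800e+02 -3.000e-02  9.306e+01] j6 -0.19139720835966564
```

View pics/c5.png

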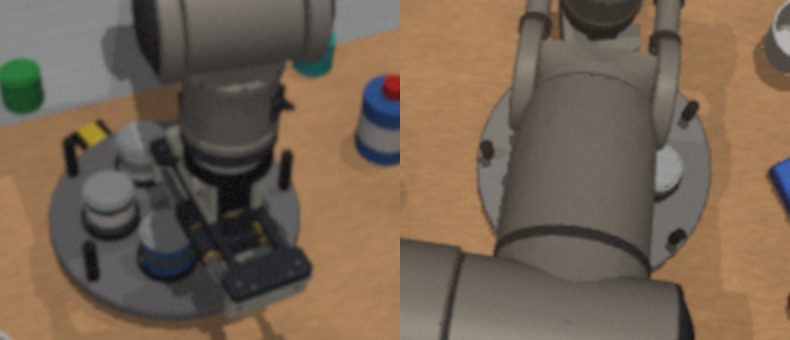

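The tray now turns with the fingers: the left-hand peg moved from crop (82,252) to (91,260), with about 2 N of force. About 148° to go.

Request:
{"fn": "carry_out", "kwargs": {"xyz": [[0.112,-0.003,0],[0.112,-0.003,0],[0.112,-0.003,0],[0.112,-0.003,0],[0.112,-0.003,0],[0.112,-0.003,0],[0.112,-0.003,0],[0.112,-0.003,0]], "dr": [[0,0,-0.375],[0,0,-0.375],[0,0,-0.375],[0,0,-0.375],[0,0,-0.375],[0,0,-0.375],[0,0,-0.375],[0,0,-0.375]]}}

```text
time: 8.55
tool_pos: [696.1, 29.7, 64.3]
tcp_rot: [3.141, 0.001, 2.043]
contact_force: [2.8, -1.4, -1.2]
grip_width: 0.4
```

Request:
{"fn": "carry_out", "kwargs": {"xyz": [[0.112,-0.003,0],[0.112,-0.003,0],[0.112,-0.003,0],[0.112,-0.003,0],[0.112,-0.003,0],[0.112,-0.003,0],[0.112,-0.003,0],[0.112,-0.003,0]], "dr": [[0,0,-0.375],[0,0,-0.375],[0,0,-0.375],[0,0,-0.375],[0,0,-0.375],[0,0,-0.375],[0,0,-0.375],[0,0,-0.375]]}}

```text
time: 9.55
tool_pos: [662.6, 71.5, 64.3]
tcp_rot: [3.14, 0.001, 2.462]
contact_force: [2.1, -1.1, -0.4]
grip_width: 0.5
```

```bash
python3 st.py 6
```

```text
9.65 [661.7  71.9  64.3] [-0.6 -0.3  0.1] r 127.05539797768729 phi 51.15226007053539 yaw [ 1.7999e+02 -4.0000e-02  1.4101e+02] j6 -0.8976263116080274
```

View pics/c6.png

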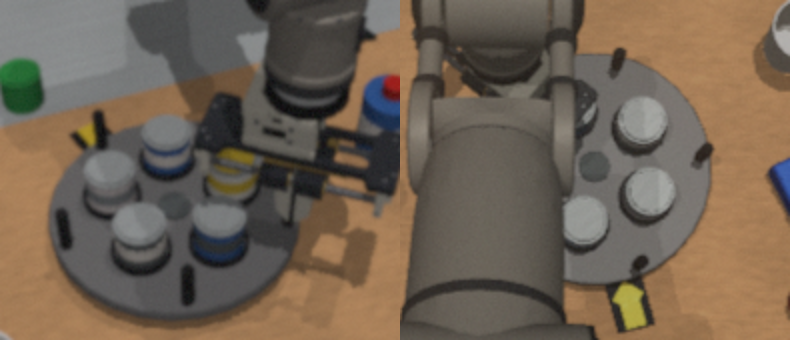

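Request:
{"fn": "carry_out", "kwargs": {"xyz": [[0.112,-0.003,0],[0.112,-0.003,0],[0.112,-0.003,0],[0.112,-0.003,0],[0.112,-0.003,0],[0.112,-0.003,0],[0.112,-0.003,0],[0.112,-0.003,0]], "dr": [[0,0,-0.375],[0,0,-0.375],[0,0,-0.375],[0,0,-0.375],[0,0,-0.375],[0,0,-0.375],[0,0,-0.375],[0,0,-0.375]]}}

```text
time: 10.65
tool_pos: [615.1, 95.5, 64.4]
tcp_rot: [3.141, 0.001, 2.879]
contact_force: [1.9, -0.3, -1.0]
grip_width: 0.2
```

```bash
python3 st.py 7
```

```text
10.75 [614.2  95.6  64.3] [-0.2  0.4  0.5] r 126.84111681787905 phi 75.30954923153193 yaw [ 1.8000e+02 -3.0000e-02  1.6493e+02] j6 -1.2769015807720103
```

View pics/c7.png

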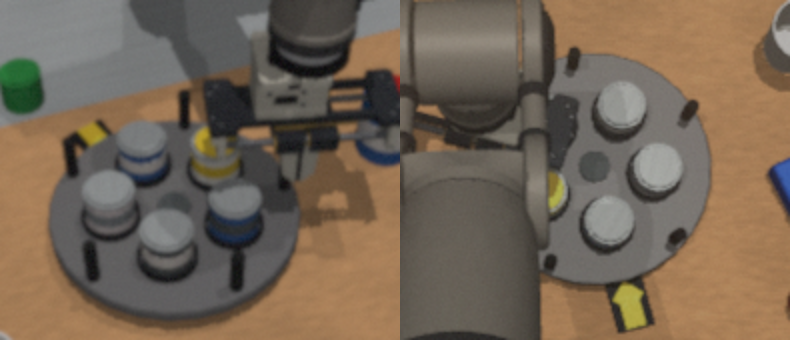

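Request:
{"fn": "carry_out", "kwargs": {"xyz": [[0.112,-0.003,0],[0.112,-0.003,0],[0.112,-0.003,0],[0.112,-0.003,0]], "dr": [[0,0,-0.375],[0,0,-0.375],[0,0,-0.375],[0,0,-0.375]]}}

```text
time: 11.25
tool_pos: [588.8, 99.5, 64.4]
tcp_rot: [3.141, 0.002, 3.088]
contact_force: [1.7, -0.0, -0.7]
grip_width: 0.3
```

```bash
python3 st.py 8;  python3 - <<'E'
from m import *
s=load('s8');t=load('t8')
cv2.imwrite('pics/g8.png',np.hstack([cv2.resize(s['image'][140:290,230:430],None,fx=2,fy=2),cv2.resize(t['image'][140:290,150:350],None,fx=2,fy=2)]))
E
```

```text
11.35 [587.8  99.6  64.3] [-0.4  0.  -0.9] r 126.79626770049724 phi 87.38947130878721 yaw [ 1.8000e+02 -3.0000e-02  1.7689e+02] j6 -1.4772676956813664
```

View pics/g8.png

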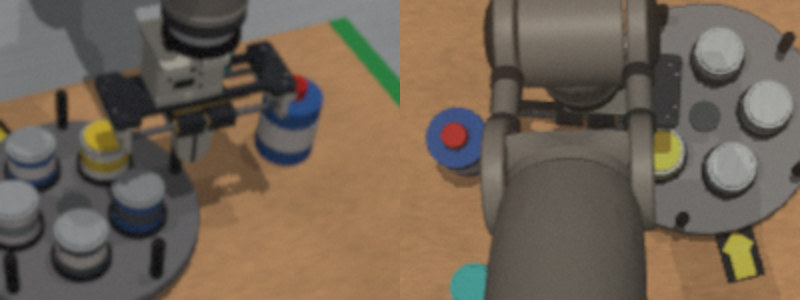

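```bash
python3 - <<'E'
from m import *
t=load('t8')
for z in (110,130,150): 
  u=(proj(t,(588,99.6,z))-[150,140])*2+[400,0]; o=(proj(t,(588,99.6+95,z))-[150,140])*2+[400,0];i=(proj(t,(588,99.6-95,z))-[150,140])*2+[400,0]; print(z,u,o,i)
print(onz(t,(178,208),103),[onz(t,(150+x/2,140+138/2),103)[1] for x in(427,487)])
E
```

```text
110 [589.55885802  98.77124953] [501.08579704  98.18798872] [677.95857336  99.35538891]
130 [588.67097984  95.3190836 ] [498.62587129  94.72404919] [678.64018918  95.91512226]
150 [587.75100048  91.74209713] [496.0769743   91.13481517] [679.34643827  92.35052116]
[547.6727359  242.99151782 103.        ] [np.float64(-156.30725256349612), np.float64(-221.04613892241534)]
```

Thinner clearance: the gripper's outer end reaches about y=195 and the thinner's near side is at about y=209. That is roughly 14 mm, so I'll continue.

Request:
{"fn": "carry_out", "kwargs": {"xyz": [[0.112,-0.003,0],[0.112,-0.003,0],[0.112,-0.003,0],[0.112,-0.003,0],[0.112,-0.003,0],[0.112,-0.003,0],[0.112,-0.003,0],[0.112,-0.003,0]], "dr": [[0,0,-0.375],[0,0,-0.375],[0,0,-0.375],[0,0,-0.375],[0,0,-0.375],[0,0,-0.375],[0,0,-0.375],[0,0,-0.375]]}}

```text
time: 12.35
tool_pos: [536.1, 91.3, 64.4]
tcp_rot: [-3.141, 0.001, -2.777]
contact_force: [1.5, 0.5, -1.0]
grip_width: 0.6
```

```bash
python3 st.py 9
```

```text
12.45 [535.2  91.   64.3] [-0.   0.5 -0.8] r 127.06568807946755 phi 111.62353626742973 yaw [ 1.7999e+02 -3.0000e-02 -1.5915e+02] j6 -1.9074062352673866
```

View pics/c9.png

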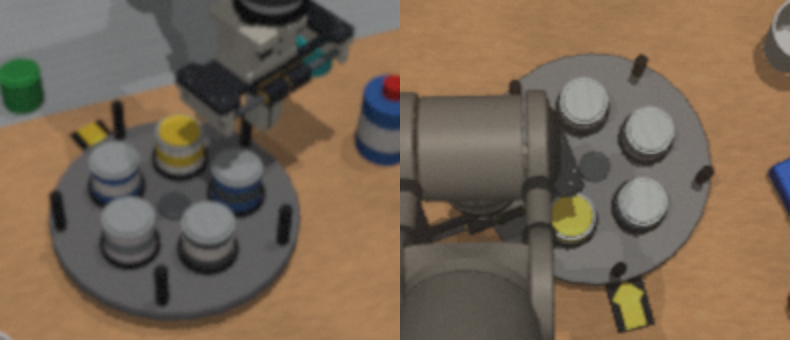

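```bash
cat > ang.py <<'E'
from m import *
import sys
k=sys.argv[1];s=load('s'+k);t=load('t'+k)
C=np.array([582,-27.1])
for n,c,roi in(('s',s,(235,190,350,260)) ,('t',t,(230,130,380,240))):
  for b in blobs(c,(22,110,90),(38,255,255),roi,60):
    for z in (83,86):
      p=onz(c,b[1],z)[:2]; d=p-C; print(n,b[0],b[1],z,p.round(1),'r',np.hypot(*d).round(1),'ang',np.degrees(np.arctan2(d[1],d[0])).round(1)%360)
E
python3 ang.py 9
```

```text
s 255 [269.2 204.8] 83 [520.4   1. ] r 67.7 ang 155.5
s 255 [269.2 204.8] 86 [523.2   0. ] r 64.7 ang 155.2
s 82 [268.9 219.5] 83 [561. -14.] r 24.7 ang 148.1
s 82 [268.9 219.5] 86 [563.6 -14.9] r 22.0 ang 146.4
t 316 [290.3 222.5] 83 [520.2   0.6] r 67.7 ang 155.8
t 316 [290.3 222.5] 86 [519.9   0.8] r 68.1 ang 155.9
```

Tin at about 155.7°, with both views agreeing. Target is 195.5°, so about 40° remain.

Request:
{"fn": "carry_out", "kwargs": {"xyz": [[0.112,-0.003,0],[0.112,-0.003,0],[0.112,-0.003,0],[0.112,-0.003,0],[0.112,-0.003,0],[0.112,-0.003,0],[0.112,-0.003,0],[0.112,-0.003,0]], "dr": [[0,0,-0.375],[0,0,-0.375],[0,0,-0.375],[0,0,-0.375],[0,0,-0.375],[0,0,-0.375],[0,0,-0.375],[0,0,-0.375]]}}

```text
time: 13.45
tool_pos: [491.3, 62.2, 64.4]
tcp_rot: [-3.141, 0.001, -2.358]
contact_force: [1.9, 1.4, -0.5]
grip_width: 0.5
```

Request:
{"fn": "carry_out", "kwargs": {"xyz": [[0.074,-0.001,0],[0.074,-0.001,0],[0.074,-0.001,0],[0.074,-0.001,0],[0,0,0]], "dr": [[0,0,-0.25],[0,0,-0.25],[0,0,-0.25],[0,0,-0.25],[0,0,0]]}}

```text
time: 14.08
tool_pos: [479.1, 48.6, 64.3]
tcp_rot: [3.142, -0.0, -2.22]
contact_force: [0.9, -0.4, 0.3]
grip_width: 0.6
```

```bash
python3 st.py 10; sed -i 's/(235,190,350,260)/(225,185,350,260)/' ang.py; python3 ang.py 10
```

```text
14.175 [479.   48.7  64.2] [ 0.2 -0.1 -0.4] r 127.91492014393269 phi 143.63998582151189 yaw [ 1.7999e+02 -1.0000e-02 -1.2716e+02] j6 -2.550828169214252
s 66 [227.8 206.7] 83 [495.1 -84.6] r 104.2 ang 213.5
s 66 [227.8 206.7] 86 [498.  -85.2] r 102.1 ang 214.6
s 257 [251.8 207.5] 83 [515.2 -36.8] r 67.5 ang 188.2
s 257 [251.8 207.5] 86 [518.  -37.6] r 64.8 ang 189.3
s 84 [251.8 222.2] 83 [555.9 -50. ] r 34.7 ang 221.3
s 84 [251.8 222.2] 86 [558.6 -50.8] r 33.3 ang 225.3
t 79 [313.9 225.1] 83 [514.8 -50.9] r 71.3 ang 199.5
t 79 [313.9 225.1] 86 [514.5 -50.6] r 71.5 ang 199.2
```

View pics/c10.png

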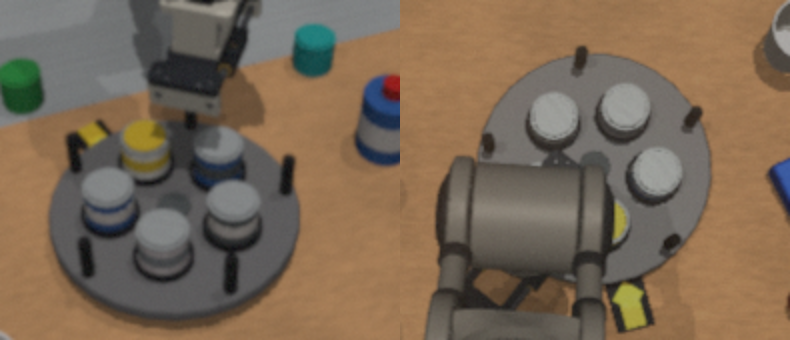

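Request:
{"fn": "carry_out", "kwargs": {"xyz": [[0.037,0,0],[0.037,0,0],[0.037,-0.001,0],[0.037,0,0],[0.037,0,0],[0,0,0]], "dr": [[0,0,-0.125],[0,0,-0.125],[0,0,-0.125],[0,0,-0.125],[0,0,-0.125],[0,0,0]]}}

```text
time: 14.92
tool_pos: [472.2, 39.4, 64.2]
tcp_rot: [3.141, -0.0, -2.13]
contact_force: [-0.2, -0.4, -0.3]
grip_width: 0.1
```

```bash
python3 st.py 11; python3 ang.py 11
```

```text
15.025 [472.1  39.5  64.1] [ 0.1 -0.2  0.1] r 128.49449771351877 phi 148.77472405611272 yaw [ 1.7997e+02 -4.0000e-02 -1.2205e+02] j6 -2.660272066040769
s 67 [227.8 206.7] 83 [495.1 -84.6] r 104.2 ang 213.5
s 67 [227.8 206.7] 86 [498.  -85.2] r 102.1 ang 214.6
s 257 [249.3 208.5] 83 [516.2 -42.7] r 67.6 ang 193.4
s 257 [249.3 208.5] 86 [519.  -43.5] r 65.1 ang 194.6
s 87 [250.1 223.2] 83 [557.4 -54.2] r 36.6 ang 227.8
s 87 [250.1 223.2] 86 [560.1 -54.9] r 35.4 ang 231.8
```

View pics/c11.png

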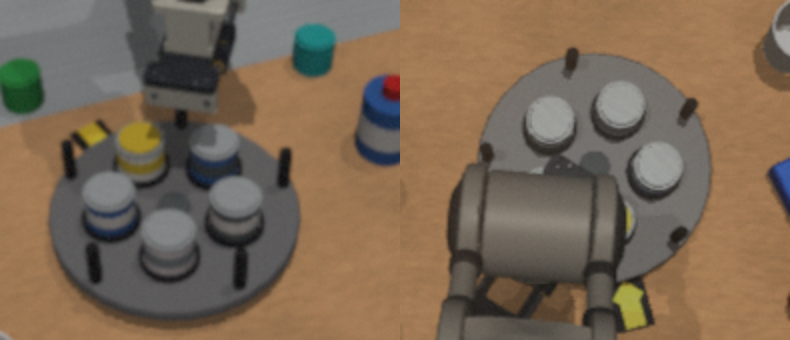

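Tin at about 193.7°. I'll back off clockwise, lift, and move aside for an unobstructed two-view check before the last nudge.

Request:
{"fn": "carry_out", "kwargs": {"xyz": [[-0.1,0,0],[-0.15,0,0],[0,0,-0.7],[0,0,-0.8],[0,0,-0.8],[-0.8,0,0],[-0.8,0,0],[-0.8,0,0]], "dr": [[0,0,0],[0,0,0],[0,0,0],[0,0,0],[0,0,0],[0,0,0],[0,0,0],[0,0,0]]}}

```text
time: 16.02
tool_pos: [557.6, 176.3, 202.4]
tcp_rot: [-3.141, 0.0, -2.13]
contact_force: [0.5, -0.1, -0.4]
grip_width: 0.0
```

Request:
{"fn": "carry_out", "kwargs": {"xyz": [[-0.8,0,0],[0,0,0],[0,0,0]], "dr": [[0,0,0],[0,0,0],[0,0,0]]}}

```text
time: 16.4
tool_pos: [581.8, 215.3, 201.6]
tcp_rot: [3.141, -0.001, -2.129]
contact_force: [0.5, 0.0, 0.2]
grip_width: 0.7
```

```bash
python3 st.py 12; python3 ang.py 12; python3 - <<'E'
from m import *
s=load('s12');t=load('t12')
a=cv2.resize(t['image'][125:290,225:385],None,fx=3.6,fy=3.6,interpolation=cv2.INTER_CUBIC);cv2.imwrite('pics/ct12.png',a)
a=cv2.resize(s['image'][170:310,190:345],None,fx=4,fy=4,interpolation=cv2.INTER_CUBIC);cv2.imwrite('pics/cs12.png',a)
E
```

```text
16.5 [581.9 214.5 202.3] [ 0.6 -0.1 -1.1] r 241.56420743045751 phi 90.02571846971071 yaw [ 1.8000e+02 -3.0000e-02 -1.2207e+02] j6 -2.351946174722633
s 67 [227.8 206.6] 83 [494.8 -84.5] r 104.4 ang 213.3
s 67 [227.8 206.6] 86 [497.7 -85.1] r 102.3 ang 214.5
s 263 [249.3 208.3] 83 [515.6 -42.5] r 68.1 ang 193.1
s 263 [249.3 208.3] 86 [518.5 -43.3] r 65.6 ang 194.3
s 92 [250.4 223. ] 83 [557.1 -53.4] r 36.3 ang 226.6
s 92 [250.4 223. ] 86 [559.7 -54.2] r 35.0 ang 230.6
t 315 [310.  224.5] 83 [516.1 -42.4] r 67.7 ang 193.0
t 315 [310.  224.5] 86 [515.7 -42.1] r 67.9 ang 192.8
```

View pics/ct12.png

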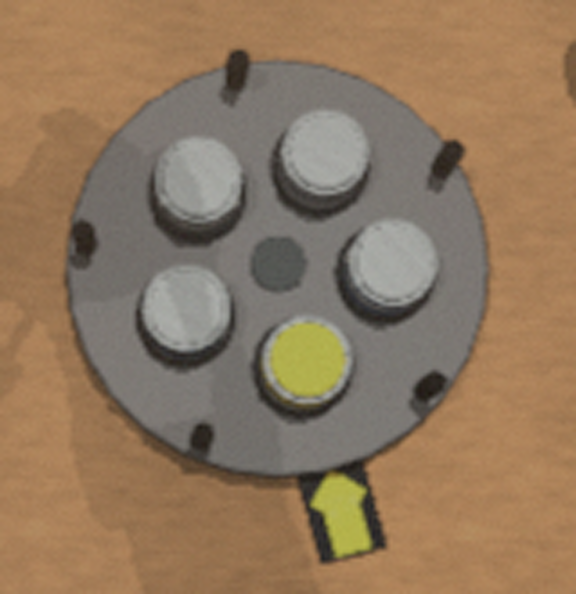

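View pics/cs12.png

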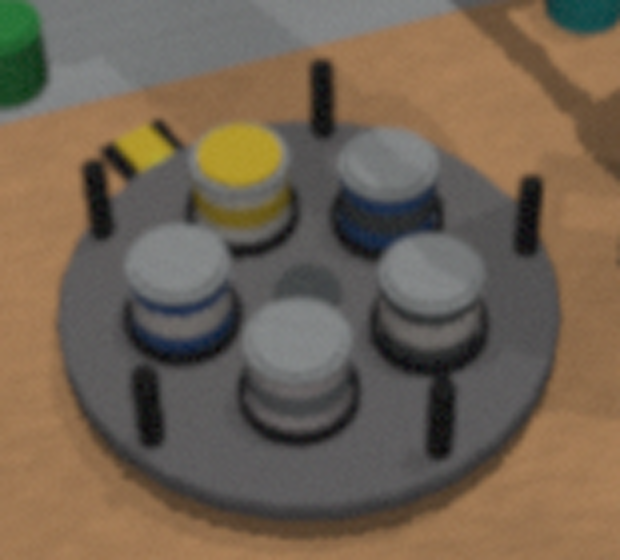

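Unobstructed now: the yellow tin at top (310,224) sits a little clockwise of the pointer line, and every tin is standing in its well. Next: estimate the tray angle from all pegs and tins in both views.

```bash
cat > ta.py <<'E'
from m import *
def run(t,s,tins,pegs):
    T=lambda p:(225+p[0]/3.6,125+p[1]/3.6); S=lambda p:(190+p[0]/4,170+p[1]/4)
    for nm,L,off in(('tins',tins,[0,72,144,216,288]),('pegs',pegs,[36,108,180,252,324])):
        P=np.array([tri(t,T(a),s,S(b))[0] for a,b in L])
        c=P[:,:2].mean(0); d=P[:,:2]-c; a=(np.degrees(np.arctan2(d[:,1],d[:,0]))-off)%360
        print(nm,P.mean(0).round(1),a.round(1),'tray',a.mean().round(2))
        for n2,c2,k,f in(('top',t,0,T),('scene',s,1,S)):
            q=np.array([onz(c2,f(l[k]),88)[:2] for l in L]);d=q-q.mean(0);a=(np.degrees(np.arctan2(d[:,1],d[:,0]))-off)%360;print('  ',n2,q.mean(0).round(1),a.round(1),a.mean().round(2))
    # pointer in both views, axis=(582,-27.1)
    C=np.array([582,-27.1])
    for nm,c,roi in(('t',t,(300,245,345,290)),('s',s,(212,198,240,215))):
        b=max(blobs(c,(22,90,80),(38,255,255),roi),key=lambda b:b[0])
        pz=np.array([onz(c,(x,y),7)[:2] for y,x in np.argwhere(b[2])]);m=pz.mean(0);w,v=np.linalg.eigh(np.cov(pz.T));d=m-C
        print('ptr',nm,m.round(1),np.degrees(np.arctan2(d[1],d[0]))%360,np.hypot(*d),'long axis',np.degrees(np.arctan2(v[1,1],v[0,1]))%180+180)
    # tongue dark edges
E
python3 - <<'E'
from ta import *
# order ccw from yellow (seen from above): top-view image is ccw as seen
tins=[((308,359),(239,154)),((392,254),(178,259)),((325,149),(298,337)),((200,178),(432,274)),((188,303),(388,161))]
pegs=[((434,379),(94,167)),((453,148),(145,374)),((238,56),(440,383)),((82,230),(530,182)),((202,431),(320,67))]
run(load('t12'),load('s12'),tins,pegs)
E
```

```text
tins [583.9 -27.5  83.4] [192.6 194.6 193.  193.1 192.8] tray 193.2
   top [582.8 -28. ] [192.6 195.3 193.1 193.4 192.7] 193.43
   scene [587.9 -28.2] [192.6 192.1 193.  191.1 193. ] 192.37
pegs [583.1 -27.3  88.5] [192.9 193.1 192.6 193.3 192.9] tray 192.94
   top [583.3 -27.6] [192.9 192.8 192.6 193.3 192.7] 192.87
   scene [583. -27.] [193.  193.2 193.1 193.1 193. ] 193.1
ptr t [425.9 -70.6] 195.58520556503166 162.01220257241934 long axis 197.22342015271747
ptr s [419.3 -74.2] 196.13182686013323 169.38500347671277 long axis 184.00406651743054
```

```bash
python3 - <<'E'
from m import *
t=load('t12')
hsv=cv2.cvtColor(t['image'],cv2.COLOR_BGR2HSV).astype(int)
a=cv2.resize(t['image'][240:290,295:345],None,fx=12,fy=12,interpolation=cv2.INTER_CUBIC);cv2.imwrite('pics/p12.png',a)
# yellow row-wise weighted centres along the shaft, subpixel
im=t['image'].astype(float); yel=np.clip((im[...,1]+im[...,2])/2-im[...,0]-45,0,None)
# tongue+arrow mask: not mat
C=np.array([582.7,-27.3])
E
```

```text
(no output)
```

View pics/p12.png

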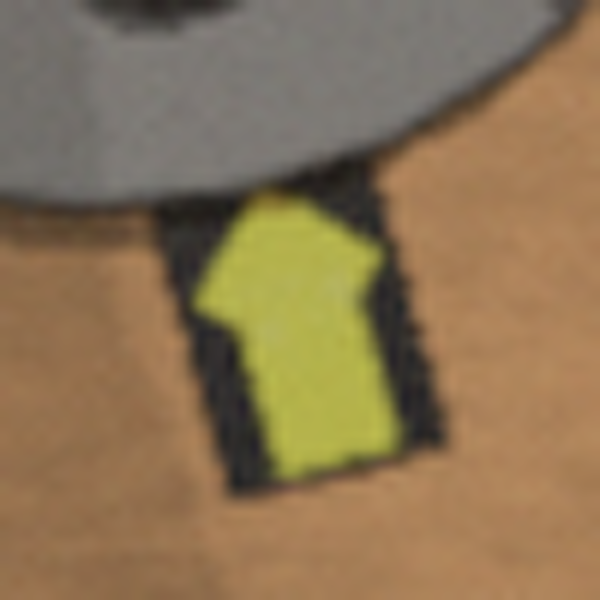

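```bash
python3 - <<'E'
from m import *
t=load('t12')
W=lambda x,y,z=7:onz(t,(295+(x+.5)/12-.5,240+(y+.5)/12-.5),z)[:2]
an=lambda d:round(np.degrees(np.arctan2(d[1],d[0]))%360,2)
for C in([582,-27.1],[583,-27.5]):
  for p in((339,466),(288,276),(266.5,187.5),(338,463)): q=W(*p)-C; print(p,W(*p).round(1),an(q),np.hypot(*q).round(1))
print('edges',an(W(230,492)-W(158,210)),an(W(448,440)-W(375,165)),'end',an(W(230,492)-W(448,440))-90, an(W(383,248)-W(193,305)))
E
```

```text
(339, 466) [400.7 -77.1] 195.4 188.1
(288, 276) [436.9 -67.5] 195.56 150.7
(266.5, 187.5) [453.8 -63.5] 195.84 133.2
(338, 463) [401.2 -76.9] 195.4 187.5
(339, 466) [400.7 -77.1] 195.21 188.9
(288, 276) [436.9 -67.5] 195.31 151.5
(266.5, 187.5) [453.8 -63.5] 195.56 134.1
(338, 463) [401.2 -76.9] 195.2 188.3
edges 194.2 194.49 end 13.599999999999994 286.92
```

The tray is at 193.0° and the pointer at about 195.3°, so about +2.3° more. I'll retrace my path back to just short of contact.

Request:
{"fn": "carry_out", "kwargs": {"xyz": [[0.8,0,0],[0.8,0,0],[0.8,0,0],[0.8,0,0],[0,0,0.8],[0,0,0.8],[0,0,0.7],[0,0,0]], "dr": [[0,0,0],[0,0,0],[0,0,0],[0,0,0],[0,0,0],[0,0,0],[0,0,0],[0,0,0]]}}

```text
time: 17.5
tool_pos: [478.0, 51.7, 62.5]
tcp_rot: [3.137, -0.003, -2.131]
contact_force: [-0.7, 0.1, -0.1]
grip_width: 0.1
```

Request:
{"fn": "carry_out", "kwargs": {"xyz": [[0.1,0,0],[0.1,0,0],[0.05,0,0],[0.02,0,0],[0.02,0,0],[0.02,0,0],[0.02,0,0],[0,0,0]], "dr": [[0,0,0],[0,0,0],[0,0,0],[0,0,-0.07],[0,0,-0.07],[0,0,-0.07],[0,0,-0.07],[0,0,0]]}}

```text
time: 18.5
tool_pos: [470.0, 35.5, 64.1]
tcp_rot: [3.142, -0.0, -2.091]
contact_force: [0.9, 0.5, 1.4]
grip_width: 0.3
```

```bash
python3 st.py 13; python3 ang.py 13
```

```text
18.6 [469.9  35.5  64.1] [1.  0.8 0.2] r 128.34560934000763 phi 150.8145432879642 yaw [ 1.7999e+02 -1.0000e-02 -1.1980e+02] j6 -2.7086611717930484
s 67 [227.8 206.7] 83 [495.1 -84.6] r 104.2 ang 213.5
s 67 [227.8 206.7] 86 [498.  -85.2] r 102.1 ang 214.6
s 252 [248.4 208.9] 83 [516.7 -44.9] r 67.7 ang 195.2
s 252 [248.4 208.9] 86 [519.5 -45.7] r 65.2 ang 196.5
s 88 [248.8 223.7] 83 [557.8 -57.2] r 38.6 ang 231.2
s 88 [248.8 223.7] 86 [560.5 -57.9] r 37.6 ang 235.0
```

Request:
{"fn": "carry_out", "kwargs": {"xyz": [[-0.1,0,0],[-0.15,0,0],[0,0,-0.7],[0,0,-0.8],[0,0,-0.8],[-0.8,0,0],[-0.8,0,0],[-0.8,0,0]], "dr": [[0,0,0],[0,0,0],[0,0,0],[0,0,0],[0,0,0],[0,0,0],[0,0,0],[0,0,0]]}}

```text
time: 19.6
tool_pos: [549.5, 175.4, 202.3]
tcp_rot: [-3.142, -0.0, -2.091]
contact_force: [-0.1, -0.3, -0.0]
grip_width: 0.5
```

Request:
{"fn": "carry_out", "kwargs": {"xyz": [[-0.8,0,0],[0,0,0],[0,0,0]], "dr": [[0,0,0],[0,0,0],[0,0,0]]}}

```text
time: 19.98
tool_pos: [572.3, 215.2, 201.6]
tcp_rot: [3.141, -0.002, -2.09]
contact_force: [-0.3, 0.0, -0.3]
grip_width: 0.9
```

```bash
python3 st.py 14; python3 ang.py 14; python3 - <<'E'
from m import *
s=load('s14');t=load('t14')
a=cv2.resize(t['image'][125:290,225:385],None,fx=3.6,fy=3.6,interpolation=cv2.INTER_CUBIC);cv2.imwrite('pics/ct14.png',a)
a=cv2.resize(s['image'][170:310,190:345],None,fx=4,fy=4,interpolation=cv2.INTER_CUBIC);cv2.imwrite('pics/cs14.png',a)
E
```

```text
20.075 [572.4 214.4 202.2] [-0.6 -0.3  0.6] r 241.7304471525963 phi 92.27321266797298 yaw [ 1.7999e+02 -4.0000e-02 -1.1983e+02] j6 -2.3874503283324153
s 66 [227.8 206.5] 83 [494.5 -84.4] r 104.6 ang 213.2
s 66 [227.8 206.5] 86 [497.4 -85. ] r 102.5 ang 214.4
s 261 [248.4 208.7] 83 [516.1 -44.7] r 68.2 ang 195.0
s 261 [248.4 208.7] 86 [518.9 -45.5] r 65.7 ang 196.3
s 88 [249.4 223.6] 83 [558.  -55.9] r 37.5 ang 230.2
s 88 [249.4 223.6] 86 [560.6 -56.6] r 36.5 ang 234.1
t 318 [311.  224.2] 83 [516.8 -44.6] r 67.5 ang 195.0
t 318 [311.  224.2] 86 [516.4 -44.3] r 67.8 ang 194.7
```

View pics/ct14.png

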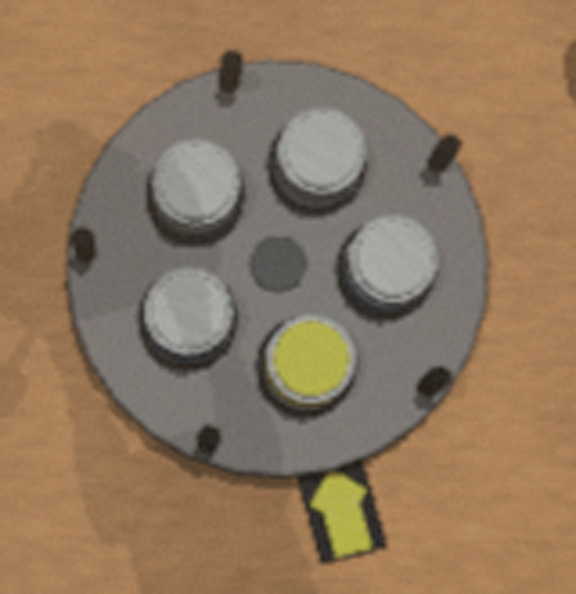

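View pics/cs14.png

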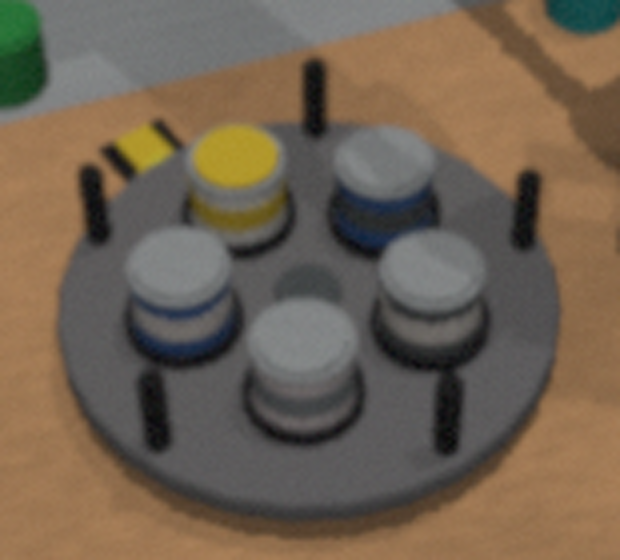

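View pics/t14.png

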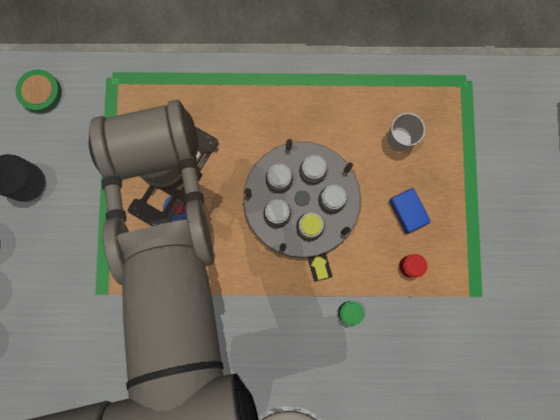

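```bash
python3 - <<'E'
from ta import *
tins=[((311,358),(236,156)),((393,251),(178,262)),((321,146),(302,337)),((197,181),(432,271)),((189,306),(384,159))]
pegs=[((437,375),(91,171)),((450,142),(151,374)),((231,58),(448,378)),((82,235),(528,176)),((208,434),(314,65))]
run(load('t14'),load('s14'),tins,pegs)
o=get_obs();print(o['time'],o['dq'])
a,b=load('t0'[:0]+'top0'),load('t14')
for n,c in(('blue',((100,150,60),(125,255,255))),('cup',None)):
  if c:
    for im in(a,b): print([(x[0],x[1]) for x in blobs(im,*c,(380,175,440,245))])
d=cv2.absdiff(a['image'][100:165,380:440],b['image'][100:165,380:440]);print('cup diff',d.mean(),d.max())
s0,s1=load('scene0'),load('s14');
print('thinner diff',[[(x[0],x[1]) for x in blobs(i,(100,150,40),(125,255,255),(350,170,400,230))] for i in(s0,s1)],[[(x[0],x[1]) for x in blobs(i,(0,150,60),(8,255,255),(350,165,400,230),5)] for i in(s0,s1)])
E
```

```text
tins [583.9 -27.5  83.5] [194.2 196.2 195.1 195.1 194.7] tray 195.07
   top [582.9 -27.8] [194.4 196.8 195.4 195.6 194.5] 195.34
   scene [587.9 -28.5] [194.2 193.9 195.  192.8 195. ] 194.15
pegs [583.  -27.   89.5] [194.6 194.9 194.6 194.7 194.7] tray 194.69
   top [583.3 -27.4] [194.4 194.7 194.7 194.8 194.7] 194.64
   scene [581.9 -26.4] [195.1 194.6 195.  194.6 194.7] 194.83
ptr t [425.9 -70.6] 195.5894466963757 162.03533339902023 long axis 196.46960717628383
ptr s [419.2 -74.2] 196.12774605685877 169.51418408317122 long axis 184.82831743620196
20.075 [-0.00767726 -0.00617034  0.00113824  0.00040448 -0.00311518 -0.0006556 ]
[(np.int32(934), array([410.2, 210.1]))]
[(np.int32(929), array([410.3, 210.2]))]
cup diff 12.645213675213675 25
thinner diff [[(np.int32(373), array([375.1, 193. ])), (np.int32(59), array([370.1, 218. ]))], [(np.int32(346), array([375.5, 193. ])), (np.int32(49), array([369.6, 217.9]))]] [[(np.int32(87), array([377. , 182.7]))], [(np.int32(78), array([377. , 182.9]))]]
```

View pics/s14.png

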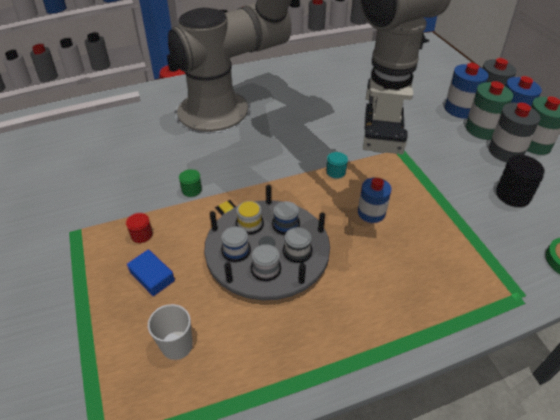

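The tray is at 194.7–195.1°, the pointer at 195.2–195.6°, and everything is at rest. The remaining difference is within measurement error. The bystanders have not moved, and the fingers are clear. Handing in.

```bash
python3 -c "
from plant import close_job
print(close_job())"
```

```text
the job is handed in; nothing more can be done
None
```

I turned the carousel about 155° anticlockwise by pushing one rim peg with the shut fingers. I then backed off for a clear look, nudged it about 2° more, and withdrew. I handed the job in at about 20 s on the robot's clock.

- **Alignment:** the tray stands at 194.7–195.1° and the pointer at 195.2–195.6°, so the yellow tin is in line to about 0.5°, close to what I can measure.
- **Tins and bystanders:** all five tins are standing in their wells. The thinner tin and the block are within half a pixel of where they started. The cup looks the same in both pictures, but its image-difference check was inconclusive (mean difference 12.6, which could be a change of lighting), and I did not locate it separately.
- **At rest:** arm joint speeds were near zero and the fingers were well clear at the last look. I did not check the tray's own motion between two later pictures.

**Checks that failed or disagreed:**
- **First pass missed the peg:** it moved nothing, because the fingertips stood higher than the stated 22 mm ahead of the TCP suggests. Lowering 18 mm fixed it.
- **Scene camera:** its estimates of the pointer's long axis (184–185°) and its single-view tin centres were off by several degrees and millimetres. I relied on the pegs, both views together, and the top view of the tongue instead.
- **Tongue edges:** the edge directions alone read about 194.3°, slightly under the pointer angle I used.

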